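Fit the processor heatsink on an open motherboard

TASK

Take the plastic dust cover off the processor socket of the open motherboard and lay it flat, right way up, in the large compartment of the parts tray. Then lift the tall heatsink out of its cardboard cradle, turn it so that the five holes in its base match the four studs and the guide post round the socket (they match one way round only), lower it gently until its base sits flat and fully down on the socket frame, and only then let go. Never touch the bare contacts in the socket with the gripper, do not drop or ram the heatsink on the board, and leave the other things on the bench where they are.

Things in the scene. Friction and masses are not known exactly. Their poses are not given: they have to be found in the camera images.
- board: Motherboard fixed on a 256 mm square bench tray, surface 24 mm above the table, turned up to 20 deg. Origin: on the table under the socket's centre; it reaches 128 mm each way in x, 116 mm to +y, 140 mm to -y. +x points to the edge with the steel connectors (54 mm above the table; regulator fins at x 73 to 89 mm: 46 mm). Memory modules along x at y = +-82 mm, tops at 59 mm; low slots at +-72 mm.
- socket: Bare contacts of the processor socket, 75 x 53 mm, fixed at the bottom of the socket frame's opening (76 x 54 mm), 4.5 mm below the frame's top; hidden by the dust cover at first. Origin at its centre on the board surface. The gripper must not touch it.
- frame_top (a point): Centre of the flat top of the socket frame (steel, 116 x 82 mm, long side along x, top 30 mm above the table); axes as the board's. Four steel studs, 5 mm thick, 14 mm tall, tips tapered over 4 mm, stand on it at x = +-47, y = +-28 mm, and the guide post, 6 mm thick, 19 mm tall, tapered, at x = +47, y = +9 mm.
- guide_post (a point): Tip of the guide post (the fifth, taller and thicker post, at one end of the frame, 19 mm above the frame's top).
- cover: Loose black dust cover (30 g) on the socket frame: plate 80 x 58 x 3 mm, a 3 mm lip below in the opening (3 mm play), upright finger rib in the middle, 40 mm long (its x), 12 mm thick (its y), 18 mm high, to be pinched across the 12 mm. Origin: middle of the rib, 9 mm below its top, 9 mm above the plate's top, 15 mm above the underside of the lip. z is up.
- heatsink: Loose tall aluminium heatsink, 0.3 to 0.55 kg, upright in the cradle: fin block 80 (its x) x 60 (y) x 54 mm high on a base plate 114 x 78 x 5 mm, copper block 68 x 48 x 4 mm under the base. Origin: centre of the fin block, 27 mm below its top, 32 mm above the base's underside, which comes to rest on the socket frame. Grip it across the 60 mm on the flat outer fins.
- guide_hole (a point): Centre of the heatsink's fifth hole (9 mm wide, x = +47, y = +9 mm in the heatsink's frame), at the top of the base plate; it belongs on the guide post. The other four holes are 7.5 mm wide at x = +-47, y = +-28 mm. All go through the ends of the base beyond the fins and are seen from above.
- cradle: Moulded-pulp cradle, fixed, 150 x 104 mm; carries the heatsink by the ends of its base, whose underside is 13 mm above the table. End stops along its x, 19 mm high, leave 2.5 mm play each way; open at the sides (y). Origin: centre, on the table. Same yaw as the heatsink to 0.02 rad, up to 80 deg either way; left or right of the board, the tray on the other side.
- tray: Grey plastic parts tray, fixed, 200 (x) x 135 (y) mm, walls 20 mm high and 3 mm thick, floor 3 mm thick; a divider at x = +58.5 mm parts the large compartment (154 x 129 mm) from a narrow one with four nuts. Origin: centre, on the table.
- tray_floor (a point): Centre of the large compartment, on its floor (3 mm above the table); axes as the tray's.
- screwdriver: Bystander: screwdriver, 190 mm, lying on the bench. Origin on the table under its middle.
- spare_sink: Bystander: low finned heatsink without holes, 92 x 70 x 26 mm. Origin under its centre.
- spare_memory: Bystander: memory module lying flat, 133 x 31 x 4 mm. Origin under its centre.
- mouse: Bystander: black computer mouse, 110 x 62 x 28 mm. Origin under its centre.
- mug: Bystander: white mug, 82 mm across, 95 mm high. Origin under its centre.
- notebook: Bystander: notebook, 212 x 152 x 14 mm. Origin under its centre.
- pencil: Bystander: pencil, 190 mm long, 7 mm thick. Origin under its middle.

How it is judged:
By the outcome, as a careful person would: the job done as asked, in the order asked, and still so for the second after the job is handed in, with the robot touching nothing.
It also fails if it takes over 64 s, if anything falls off the work surface, if the arm or the gripper's body presses on something with over 40 N, if the wrist force passes 120 N, or if a joint passes its speed limit or range.

ROBOT

A 6-joint arm with a two-finger parallel gripper is mounted at the origin on the work surface. World frame = base frame: x ahead of the robot, y to its left, z up, the work surface at z = 0. Lengths are in mm, angles in degrees, forces in N, time in s.
With the tool pointing down it reaches from about 300 to 850 mm from the base axis. Payload 4.2 kg.
Tool frame: the origin (TCP) lies between the finger pads; the fingertips stand 22 mm ahead of it and the grasp point (between the pads) lies 3 mm ahead of it; z points along the fingers, y is the direction in which the jaws open and shut (so a half turn about z gives the same grasp; the last joint's range is limited). The gripper opens to 91 mm and grips with 3 to 60 N. Pads are 32 mm wide; open, the fingers measure 118 mm over their backs; the gripper's body (76 mm by 178 mm) begins 60 mm behind the grasp point.
Start: joints at [70.302, 18.312, 89.639, -0, 72.044, -1.146], TCP at [182.95, 545.133, 235.976] pointing down, gripper open.
Joint ranges: [-177.97, 177.97], [-48.28, 115.42], [12.27, 149.76], [-77.06, 257.06], [2.81, 150.46], [-146.56, 146.56]. Speed limits (degrees/s): [147.25, 147.25, 180, 180, 180, 180].

INTERFACE

Orientations are given as [roll, pitch, yaw] about the fixed x, y, z axes, in that order (R = Rz(yaw) Ry(pitch) Rx(roll)).
In Python, from workcell import * gives the robot as it stands.
- The arm moves only by the shell command python3 -m jog 'ROWS' [OPENING] [FORCE]. ROWS is text: rows parted by semicolons, each of 6 numbers parted by spaces: the shift along the tool's x, y, z in units of 0.5 m (1.0 is 0.5 m), then the turn, a rotation vector about the tool's x, y, z in units of pi/2 rad (1.0 is pi/2 rad). A call has 1 to 20 rows; each row is the pose to reach, as a shift and turn from the pose measured when the call began, along the tool's axes at that moment; what a row does not reach only later rows make up. A row lasts 1/12 s, in which the tool goes at most 41.7 mm and 7.16 degrees, less where a joint would pass 70% of its speed; a pose out of reach is approached as far as the arm can. A call with a number of a shift or a turn outside -1 to 1 is refused whole. A call with a gripper value outside its range is refused whole. OPENING is the opening, from -1 (shut) to 1 (fully open), set as the call begins (- or left out, the last holds). The fingers move at their own pace and stop on an object; FORCE is the grip in N (left out, the last holds). Time passes only in rows, so rows that repeat a pose let the fingers close. It gives the time, the measured TCP pose, the force and the opening at its end, in the units of the state.
- state(): the state, without advancing time (a new reading comes with each control period).
- grab_frame(name): name is "scene" or "top" or "wrist"; returns the picture (400x640x3 uint8, red, green, blue); there is no depth.
- calibration(name): a dict with "mtx" (3x3 intrinsics, pixels), "distortion" ([k1, k2, p1, p2, k3] as OpenCV has them; the pictures are not rectified), "rvec" (rotation vector, rad) and "tvec" (3), from world to camera coordinates, as OpenCV has them. Camera axes: x right, y down, z forward; pixel columns grow to the right and rows downward; lengths in mm; the calibration is good to about 2 mm. A picture is of the moment at which its call begins: read the wrist's pose just before it. calibration takes no time and is no camera call; for the wrist camera it gives the pose at the moment of the call.
- job_done(): hands the job in, once; it reports no verdict.
Trained networks look in the newest picture that a camera, given by its name, has taken for a name from the list of things; names that differ only in an ending like _2 or _b are one class to them, and where a whole thing is asked for, a point or a joint stands for the part that bears it (a point fixed in the world has none). Each returns a list of dicts, best first, with "confidence" (0 to 1); they miss things now and then, are a little off and sometimes report something else, mostly with a low value. They report only what shows in the picture. A call takes as long as a camera call.
- spot_in(query, camera): "rect" ([left, top, right, bottom] in pixels, round what is visible of it).
- tip_of(query, camera): "location" ([column, row] in pixels: a listed point, or the origin of a listed thing).
The state is a dict: "time_s": time; "qpos": joint angles; "qvel": joint speeds; "effort": joint torques, N m; "ee_pos": TCP position; "ee_rot": TCP orientation; "force": force on the tool from outside, world axes, zero at the start; "torque": the same for the moment, N m; "gripper_width": finger opening in mm.
Only numpy, scipy, OpenCV 4.12 (cv2) and the standard library are available. Lean on these libraries where they do the work, as an engineer would, in place of code of your own. Each camera call takes 0.05 s, during which the arm holds its last target. There are 200 camera calls.

## Working session

There is one attempt and no reset: what is moved stays moved. The work goes in short steps, Python scripts to look and compute and a shell command to move; the robot and the scene stay as the last step left them, time stands still between calls to the robot, and variables do not carry over. Pictures are saved under pics/ and viewed, about 8 in all and at most 12, crops included, and the job is handed in when it is done.

```bash
ls; mkdir -p pics
cat > h.py <<'E'
from workcell import *
import numpy as np, cv2
from scipy.spatial.transform import Rotation as R
def cal(n):
    c=calibration(n); return np.array(c["mtx"],float),np.array(c["distortion"],float),R.from_rotvec(np.ravel(c["rvec"])).as_matrix(),np.ravel(c["tvec"]).astype(float)
def ray(n,px,z,c=None):
    K,D,Rm,t=c or cal(n)
    p=cv2.undistortPoints(np.array([[px]],float),K,D).ravel()
    d=Rm.T@np.array([p[0],p[1],1]); o=-Rm.T@t
    return o+d*(z-o[2])/d[2]
def proj(n,P,c=None):
    K,D,Rm,t=c or cal(n)
    return cv2.projectPoints(np.array(P,float).reshape(-1,1,3),Rm,t,K,D)[0].reshape(-1,2)
def shot(n,f):
    c=cal(n); im=grab_frame(n); cv2.imwrite(f"pics/{f}.png",im[:,:,::-1]); return im,c
E
python3 - <<'E'
from h import *
np.set_printoptions(precision=1,suppress=True)
s=state(); print(s)
Z=dict(board=0,frame_top=30,guide_post=49,cover=30+3+9,heatsink=45,guide_hole=18,cradle=0,tray=0,tray_floor=3,mug=0,notebook=0,mouse=0,spare_sink=0)
for n in("top","scene"):
    im,c=shot(n,n+"0")
    for q,z in Z.items():
        for d in tip_of(q,n)[:2]: print(n,q,round(d["confidence"],2),np.array(d["location"]),ray(n,d["location"],z,c))
E
```

```text
pics
{'time_s': 0.0, 'qpos': array([70.3, 18.4, 89.7, -0. , 72. , -1.1]), 'qvel': array([ 0.1, -0. , -0. , -0. ,  0. ,  0.1]), 'effort': array([  0. , -41.2, -23.2,   0.1,   0. ,  -0. ]), 'ee_pos': array([182.8, 544.7, 235.1]), 'ee_rot': array([-179.9,   -0. ,  161.4]), 'force': array([0.7, 0.3, 0. ]), 'torque': array([-0., -0., -0.]), 'gripper_width': 91.28104400642415}
top board 0.7 [314.2 203.2] [531.5 -26.6   0. ]
top board 0.62 [230.5 168. ] [686.7 341.9   0. ]
top frame_top 0.21 [386.  201.9] [ 533.1 -331.3   30. ]
top guide_post 0.98 [310.5 187.5] [589.2 -10.2  49. ]
top guide_post 0.28 [446.2 227.5] [ 421.6 -578.3   49. ]
top cover 0.5 [314.7 195.3] [557.2 -28.1  42. ]
top heatsink 0.95 [383.3 201.8] [ 530.4 -317.1   45. ]
top heatsink 0.73 [314.2 202.4] [526.  -26.1  45. ]
top guide_hole 0.87 [395.6 202. ] [ 535.3 -374.8   18. ]
top guide_hole 0.57 [385.9 204.4] [ 524.6 -332.7   18. ]
top cradle 0.65 [387.2 207.6] [ 514.1 -341.2    0. ]
top tray 0.8 [219.4 221.7] [448.1 378.8   0. ]
top tray 0.38 [178.4 233. ] [397.6 553.5   0. ]
top tray_floor 0.93 [218.6 227.8] [421.3 380.
[... 702 characters left out ...]
ne heatsink 0.73 [304.8 197.3] [533.4 -20.   45. ]
scene heatsink 0.59 [252.1 258.1] [ 518.1 -336.6   45. ]
scene guide_hole 0.94 [251.3 276.1] [ 540.  -379.3   18. ]
scene cradle 0.96 [253.1 265.9] [ 513.6 -334.7    0. ]
scene tray 0.65 [331.2 142.5] [443.7 391.8   0. ]
scene tray_floor 0.73 [325.3 139.1] [410.  400.4   3. ]
scene mug 0.83 [366.5 129.6] [547.3 557.6  -0. ]
scene notebook 0.82 [175.6 325.3] [ 434.  -602.8    0. ]
scene notebook 0.61 [249.6 330.2] [ 628.7 -521.2    0. ]
scene mouse 0.53 [335.5 121.2] [385.7 561.6  -0. ]
scene mouse 0.4 [306.4 210.1] [547.1 -36.4   0. ]
scene spare_sink 0.76 [378.3 164.6] [689. 333.  -0.]
scene spare_sink 0.34 [338.2 123.9] [407.5 545.4   0. ]
```

View pics/top0.png

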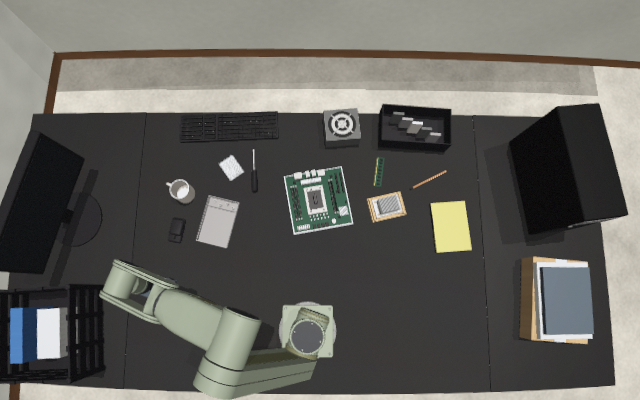

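The top view shows the board at about px (315,203), the cradle with the heatsink at (387,207) and the grey tray at (218,222). I'll look closer with the wrist camera, starting at the tray on the way over.

```bash
cat >> h.py <<'E'
def row(x,y,z,yaw,p=None,r=None,tilt=(180,0)):
    s=state(); p=s["ee_pos"] if p is None else np.array(p,float); r=s["ee_rot"] if r is None else r
    A=R.from_euler("xyz",r,degrees=True); B=R.from_euler("xyz",[tilt[0],tilt[1],yaw],degrees=True)
    d=A.inv().apply(np.array([x,y,z])-p); w=(A.inv()*B).as_rotvec()/(np.pi/2)
    print("ROW",*np.round(d/500,4),*np.round(w,4)," dist",np.round(np.linalg.norm(d)),"deg",np.round(90*np.linalg.norm(w),1))
E
python3 - <<'E'
from h import *
np.set_printoptions(precision=2,suppress=True)
K,D,Rm,t=cal("wrist"); s=state(); A=R.from_euler("xyz",s["ee_rot"],degrees=True).as_matrix()
o=-Rm.T@t; print(K,D,"cam in tool",A.T@(o-s["ee_pos"]),"axes(cols) in tool\n",A.T@Rm.T)
row(420,340,350,161.4); row(420,340,350,90);
E
```

```text
[[350.54   0.   321.55]
 [  0.   350.54 194.59]
 [  0.     0.     1.  ]] [-0.06  0.    0.    0.    0.  ] cam in tool [  78.89   -1.25 -149.  ] axes(cols) in tool
 [[ 0.   -0.96 -0.28]
 [ 1.    0.    0.  ]
 [-0.   -0.28  0.96]]
ROW -0.58 -0.238 -0.2281 0.0 -0.0 0.0005  dist 334.0 deg 0.0
ROW -0.58 -0.238 -0.2281 0.0 -0.0 0.7938  dist 334.0 deg 71.4
```

```bash
python3 -m jog '-0.58 -0.238 -0.228 0 0 0.794;-0.58 -0.238 -0.228 0 0 0.794;-0.58 -0.238 -0.228 0 0 0.794;-0.58 -0.238 -0.228 0 0 0.794;-0.58 -0.238 -0.228 0 0 0.794;-0.58 -0.238 -0.228 0 0 0.794;-0.58 -0.238 -0.228 0 0 0.794;-0.58 -0.238 -0.228 0 0 0.794;-0.58 -0.238 -0.228 0 0 0.794;-0.58 -0.238 -0.228 0 0 0.794;-0.58 -0.238 -0.228 0 0 0.794;-0.58 -0.238 -0.228 0 0 0.794;-0.58 -0.238 -0.228 0 0 0.794'
python3 - <<'E'
from h import *
np.set_printoptions(precision=1,suppress=True)
im,c=shot("wrist","w1")
for q,z in dict(tray=0,tray_floor=3,board=0,frame_top=30,cover=42,guide_post=49,notebook=14).items():
    for d in tip_of(q,"wrist")[:2]: print(q,round(d["confidence"],2),np.array(d["location"]),ray("wrist",d["location"],z,c))
row(480,-110,350,90)
E
```

```text
time_s: 2.48
ee_pos: [419.7, 340.2, 349.8]
ee_rot: [-180.0, 0.0, 90.2]
force: [0.2, -0.3, -0.2]
gripper_width: 91.7
tray 0.79 [339.3 118.8] [444.7 383.2   0. ]
tray_floor 0.87 [326.  117.8] [426.  384.7   3. ]
frame_top 0.35 [324.2 115.9] [423.3 388.9  30. ]
guide_post 0.3 [506.  152.3] [662.4 345.6  49. ]
notebook 0.48 [340.5 118.2] [445.6 384.9  14. ]
ROW -0.9005 0.1198 -0.0001 0.0 -0.0 0.0004  dist 454.0 deg 0.0
```

View pics/w1.png

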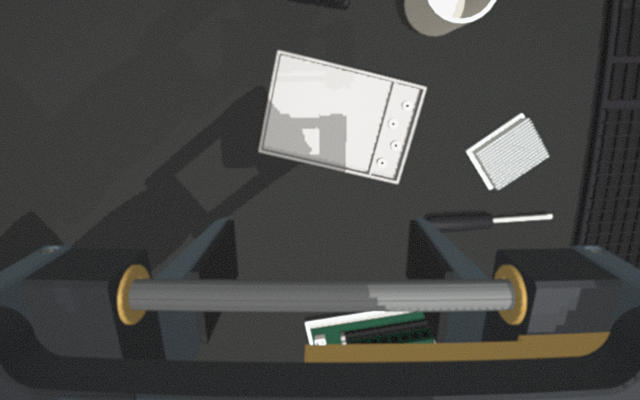

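The wrist image shows the tray's large compartment with corners at about (279,52), (392,80), (375,178) and (261,150). This matches tray_floor at (426,385), yaw about -13°. Next is the board.

```bash
python3 -m jog '-0.83 0.21 0.0 0 0 0;-0.83 0.21 0.0 0 0 0;-0.83 0.21 0.0 0 0 0;-0.83 0.21 0.0 0 0 0;-0.83 0.21 0.0 0 0 0;-0.83 0.21 0.0 0 0 0;-0.83 0.21 0.0 0 0 0;-0.83 0.21 0.0 0 0 0;-0.83 0.21 0.0 0 0 0;-0.83 0.21 0.0 0 0 0;-0.83 0.21 0.0 0 0 0;-0.83 0.21 0.0 0 0 0;-0.83 0.21 0.0 0 0 0'
python3 - <<'E'
from h import *
np.set_printoptions(precision=1,suppress=True)
im,c=shot("wrist","w2")
for q,z in dict(board=0,frame_top=30,cover=42,guide_post=49).items():
    for d in tip_of(q,"wrist")[:2]: print(q,round(d["confidence"],2),np.array(d["location"]),ray("wrist",d["location"],z,c))
cv2.imwrite("pics/w2c.png",cv2.resize(im[0:240,180:500,::-1],None,fx=2.5,fy=2.5,interpolation=cv2.INTER_CUBIC))
E
```

```text
time_s: 3.97
ee_pos: [525.0, -74.6, 349.7]
ee_rot: [-180.0, -0.1, 90.0]
force: [0.5, 0.6, -0.7]
gripper_width: 91.5
board 0.61 [371.9 106. ] [595.  -13.8  -0. ]
board 0.5 [330.1 336.3] [ 539.5 -392.2    0. ]
frame_top 0.6 [371.1 105.1] [589.8 -11.6  30. ]
cover 0.58 [332.7 117.4] [539.4 -26.7  42. ]
guide_post 0.86 [369.9 104.7] [585.6 -10.5  49. ]
```

View pics/w2c.png

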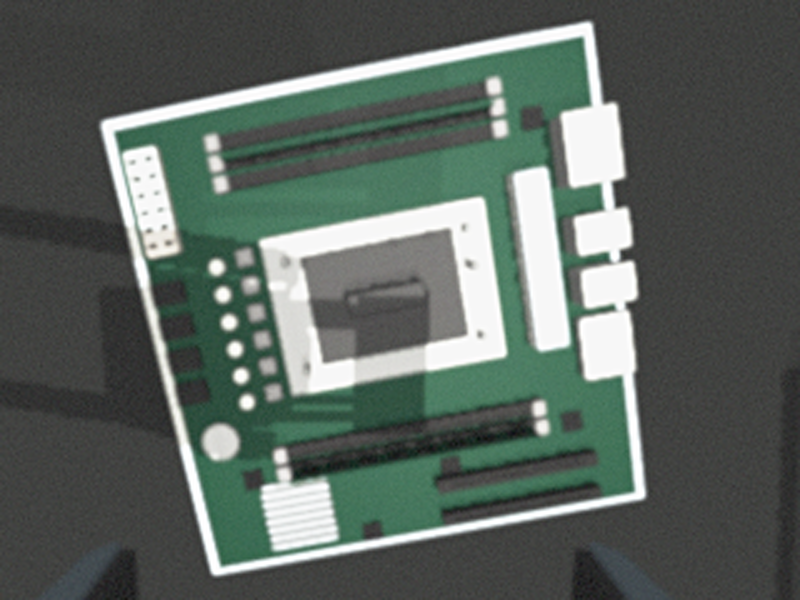

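The crop shows the board with the frame corners at crop px (262,240), (485,198), (506,355) and (292,395). The guide post is at about (469,263), at the connector end. I'll fit the pose to the known sizes.

```bash
cat >> h.py <<'E'
from scipy.optimize import least_squares
def fit(c,obj,px,x0):
    obj=np.array(obj,float);px=np.array(px,float)
    def f(v):
        a=np.radians(v[2]);P=obj.copy();P[:,0]=v[0]+np.cos(a)*obj[:,0]-np.sin(a)*obj[:,1];P[:,1]=v[1]+np.sin(a)*obj[:,0]+np.cos(a)*obj[:,1]
        return (proj(None,P,c)-px).ravel()
    s=least_squares(f,x0,loss="soft_l1"); print("fit",s.x.round(1),"res",s.fun.round(1)); return s.x
E
python3 - <<'E'
from h import *
c=cal("wrist")
f=lambda l:[(a/2.5+180-.3,b/2.5-.3) for a,b in l]
fr=[(-58,41,30),(58,41,30),(58,-41,30),(-58,-41,30)]; pf=f([(262,240),(485,198),(506,355),(292,395)])
bd=[(128,116,24),(-128,116,24),(-128,-140,24),(128,-140,24)]; pb=f([(592,25),(104,122),(215,572),(642,495)])
fit(c,fr,pf,[540,-27,8]); fit(c,bd,pb,[540,-27,8]); v=fit(c,fr+bd,pf+pb,[540,-27,8])
cov=fit(c,[(-40,29,33),(40,29,33),(40,-29,33),(-40,-29,33)],f([(302,258),(450,230),(467,335),(322,363)]),[540,-27,8])
fit(c,[(-20,6,51),(20,6,51),(20,-6,51),(-20,-6,51)],f([(346,293),(421,280),(427,292),(352,306)]),[540,-27,8])
row(*cov[:2],150,cov[2]); row(525,-395,350,90)
E
```

```text
fit [541.8 -28.5  10.5] res [ 0.1  0.  -0.5  0.2 -0.1  0.2  0.6 -0.5]
fit [541.3 -28.6  11.1] res [ 1.1 -2.6 -2.9 -0.3 -1.   3.3  2.8  2.2]
fit [541.8 -28.7  10.9] res [-0.1  0.4 -0.7  0.  -0.  -0.   0.8 -0.2  1.9 -2.1 -2.3 -0.8 -1.2  3.1
  2.8  2.7]
fit [541.1 -27.8  11.1] res [-1.3 -0.6  0.6 -1.5  0.9  1.  -0.4  1.3]
fit [541.2 -24.1  14.9] res [-0.5 -0.7  0.5 -3.8  0.4  0.8 -0.4  3.4]
ROW 0.0909 0.0326 0.4004 0.0 -0.0003 0.8782  dist 206.0 deg 79.0
ROW -0.6434 -0.0015 0.0002 0.0002 -0.0002 0.0018  dist 322.0 deg 0.2
```

```bash
python3 -m jog '0.091 0.033 0.4 0 0 0.875;0.091 0.033 0.4 0 0 0.875;0.091 0.033 0.4 0 0 0.875;0.091 0.033 0.4 0 0 0.875;0.091 0.033 0.4 0 0 0.875;0.091 0.033 0.4 0 0 0.875;0.091 0.033 0.4 0 0 0.875;0.091 0.033 0.4 0 0 0.875;0.091 0.033 0.4 0 0 0.875;0.091 0.033 0.4 0 0 0.875;0.091 0.033 0.4 0 0 0.875;0.091 0.033 0.4 0 0 0.875;0.091 0.033 0.4 0 0 0.875' -0.12
python3 - <<'E'
from h import *
np.set_printoptions(precision=1,suppress=True)
im,c=shot("wrist","w3")
for q,z in dict(cover=42,guide_post=49).items():
    for d in tip_of(q,"wrist")[:2]: print(q,round(d["confidence"],2),np.array(d["location"]),ray("wrist",d["location"],z,c))
row(541.4,-28,57.5,11)
E
```

```text
time_s: 5.3
ee_pos: [541.3, -26.8, 150.4]
ee_rot: [-180.0, -0.0, 11.7]
force: [0.3, -0.3, 0.4]
gripper_width: 40.1
cover 0.87 [320.4 196.7] [543.9 -26.8  42. ]
guide_post 0.59 [313.6 138.8] [587.1 -13.   49. ]
ROW -0.0002 0.0014 0.1857 -0.0001 -0.0004 0.0061  dist 93.0 deg 0.6
```

View pics/w3.png

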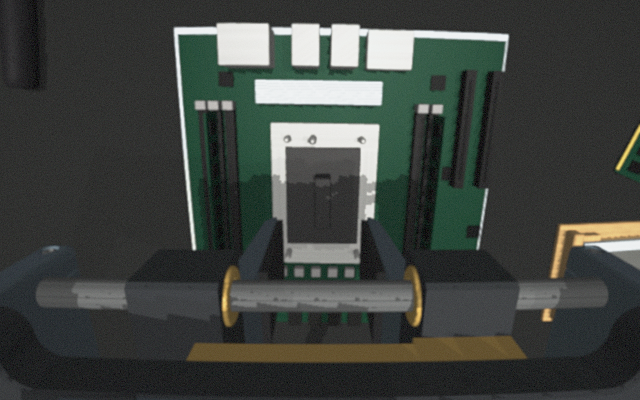

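The rib sits centred between the fingers, around (322,200), and the posts are at (287,139), (312,140) and (362,140) at the connector end. Descending to pinch.

```bash
python3 - <<'E'
from h import *
fit(cal("wrist"),[(58,41,30),(58,-41,30),(47,28,44),(47,9,49),(47,-28,44)],[(271.5,124),(379,124),(287,139),(312,140),(362,140)],[541,-28,11])
E
python3 -m jog '0 0.001 0.08 0 0 0;0 0.001 0.14 0 0 0;0 0.001 0.17 0 0 0;0 0.001 0.186 0 0 0;0 0.001 0.186 0 0 0'
python3 -m jog '0 0 0 0 0 0;0 0 0 0 0 0;0 0 0 0 0 0;0 0 0 0 0 0;0 0 0 0 0 0;0 0 0 0 0 0' -1 15
```

```text
fit [541.2 -30.7  11. ] res [-0.7 -1.5 -0.1 -0.4 -0.6  0.5  0.3  0.6  1.4  0.3]
time_s: 5.87
ee_pos: [540.8, -27.6, 56.6]
ee_rot: [-180.0, 0.1, 11.6]
force: [0.2, 0.3, 0.2]
gripper_width: 40.1
time_s: 6.37
ee_pos: [541.1, -27.7, 57.1]
ee_rot: [-180.0, 0.0, 11.6]
force: [-0.4, 0.9, 1.9]
gripper_width: 12.1
```

```bash
python3 -m jog '0 0 -0.03 0 0 0;0 0 -0.08 0 0 0;0 0 -0.15 0 0 0;0 0 -0.2 0 0 0;0 0 -0.2 0 0 0'
python3 - <<'E'
from h import *
row(425,384,110,77)
E
```

```text
time_s: 6.78
ee_pos: [544.5, -27.9, 162.6]
ee_rot: [179.9, -0.6, 11.6]
force: [0.7, -0.7, -0.4]
gripper_width: 12.0
ROW -0.0692 -0.8554 0.1023 0.005 -0.0048 -0.7264  dist 432.0 deg 65.4
```

```bash
python3 -m jog '-0.069 -0.855 0 0 0 -0.726;-0.069 -0.855 0 0 0 -0.726;-0.069 -0.855 0 0 0 -0.726;-0.069 -0.855 0 0 0 -0.726;-0.069 -0.855 0 0 0 -0.726;-0.069 -0.855 0 0 0 -0.726;-0.069 -0.855 0 0 0 -0.726;-0.069 -0.855 0 0 0 -0.726;-0.069 -0.855 0 0 0 -0.726;-0.069 -0.855 0 0 0 -0.726;-0.069 -0.855 0.1 0 0 -0.726;-0.069 -0.855 0.1 0 0 -0.726;-0.069 -0.855 0.1 0 0 -0.726;-0.069 -0.855 0.1 0 0 -0.726'
python3 - <<'E'
from h import *
im,c=shot("wrist","w4")
row(425,384,34,77)
E
```

```text
time_s: 7.95
ee_pos: [424.8, 382.9, 110.5]
ee_rot: [179.5, 0.0, 77.0]
force: [-0.5, -0.3, 0.0]
gripper_width: 11.8
ROW 0.0011 -0.0033 0.1551 0.0066 -0.0012 -0.001  dist 78.0 deg 0.6
```

View pics/w4.png

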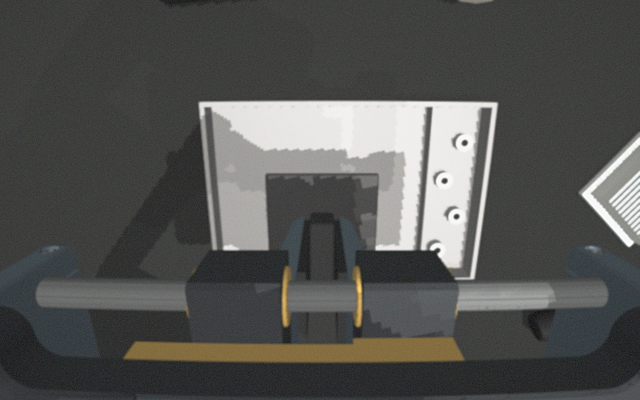

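The cover is held level with its front edge at row 175, columns 266–378, aligned with the tray and well inside the large compartment (columns 205–425). Lowering it.

```bash
python3 -m jog '0.001 -0.003 0.06 0.005 0 0;0.001 -0.003 0.11 0.005 0 0;0.001 -0.003 0.135 0.005 0 0;0.001 -0.003 0.145 0.005 0 0;0.001 -0.003 0.151 0.005 0 0;0.001 -0.003 0.154 0.005 0 0;0.001 -0.003 0.155 0.005 0 0'
python3 -m jog '0 0 0 0 0 0;0 0 0 0 0 0;0 0 0 0 0 0;0 0 0 0 0 0' -0.4
python3 -m jog '0 0 -0.03 0 0 0;0 0 -0.1 0 0 0;0 0 -0.2 0 0 0;0 0 -0.3 0 0 0;0 0 -0.35 0 0 0' 1
python3 - <<'E'
from h import *
np.set_printoptions(precision=1,suppress=True)
im,c=shot("wrist","w5")
for q,z in dict(cover=3+15,tray_floor=3).items():
    for d in tip_of(q,"wrist")[:2]: print(q,round(d["confidence"],2),np.array(d["location"]),ray("wrist",d["location"],z,c))
row(490,-390,300,77);row(525,-110,300,77)
E
```

```text
time_s: 8.58
ee_pos: [426.2, 384.2, 35.4]
ee_rot: [179.8, -0.2, 76.9]
force: [-0.6, -1.2, -0.1]
gripper_width: 11.8
time_s: 8.92
ee_pos: [426.4, 384.4, 35.9]
ee_rot: [179.7, -0.3, 76.9]
force: [-0.9, 0.6, -0.5]
gripper_width: 27.2
time_s: 9.33
ee_pos: [424.9, 383.5, 212.8]
ee_rot: [179.7, -0.3, 76.9]
force: [0.5, 1.0, 0.2]
gripper_width: 57.8
cover 0.86 [323.3 173.5] [428.2 383.5  18. ]
ROW -1.4791 0.4767 -0.183 0.0064 -0.0077 -0.0013  dist 782.0 deg 0.9
ROW -0.9179 0.4177 -0.1768 0.0064 -0.0077 -0.0013  dist 512.0 deg 0.9
```

View pics/w5.png

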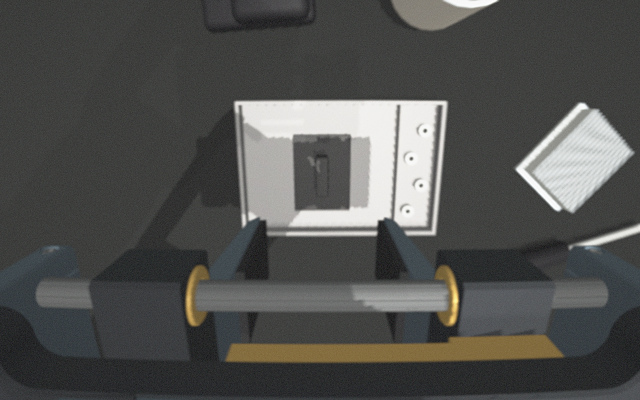

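The cover lies flat, rib up, at px (322,172) in the large compartment. Now the cradle.

```bash
python3 -m jog '-0.918 0.418 -0.177 0 0 0;-0.918 0.418 -0.177 0 0 0;-0.918 0.418 -0.177 0 0 0;-0.918 0.418 -0.177 0 0 0;-0.918 0.418 -0.177 0 0 0;-0.918 0.418 -0.177 0 0 0;-0.918 0.418 -0.177 0 0 0;-0.918 0.418 -0.177 0 0 0;-0.918 0.418 -0.177 0 0 0;-0.918 0.418 -0.177 0 0 0;-0.918 0.418 -0.177 0 0 0;-0.918 0.418 -0.177 0 0 0'
python3 - <<'E'
from h import *
row(530,-385,280,100)
E
```

```text
time_s: 10.48
ee_pos: [522.0, -100.7, 296.6]
ee_rot: [179.6, -0.7, 76.9]
force: [0.9, 0.3, 0.3]
gripper_width: 91.0
ROW -0.5505 0.1444 0.0275 0.0058 -0.0068 -0.257  dist 285.0 deg 23.1
```

```bash
python3 -m jog '-0.55 0.144 0.028 0.006 -0.007 -0.257;-0.55 0.144 0.028 0.006 -0.007 -0.257;-0.55 0.144 0.028 0.006 -0.007 -0.257;-0.55 0.144 0.028 0.006 -0.007 -0.257;-0.55 0.144 0.028 0.006 -0.007 -0.257;-0.55 0.144 0.028 0.006 -0.007 -0.257;-0.55 0.144 0.028 0.006 -0.007 -0.257;-0.55 0.144 0.028 0.006 -0.007 -0.257;-0.55 0.144 0.028 0.006 -0.007 -0.257'
python3 - <<'E'
from h import *
np.set_printoptions(precision=1,suppress=True)
im,c=shot("wrist","w6")
for q,z in dict(heatsink=45,guide_hole=18,cradle=0).items():
    for d in tip_of(q,"wrist")[:2]: print(q,round(d["confidence"],2),np.array(d["location"]),ray("wrist",d["location"],z,c))
r=spot_in("cradle","wrist")[0]; print(r)
l,t,rr,b=r["rect"]; x0=int(max(0,l-10));y0=int(max(0,t-10)); cr=im[y0:int(b+10),x0:int(rr+10),::-1]
f=min(790/cr.shape[1],590/cr.shape[0],4); print(x0,y0,f); cv2.imwrite("pics/w6c.png",cv2.resize(cr,None,fx=f,fy=f,interpolation=cv2.INTER_CUBIC))
E
```

```text
time_s: 11.23
ee_pos: [528.9, -386.3, 276.5]
ee_rot: [-179.8, -0.2, 99.8]
force: [0.1, 0.6, 0.5]
gripper_width: 91.5
heatsink 0.91 [319.9 117.1] [ 517.2 -333.7   45. ]
guide_hole 0.97 [332.9 159.5] [ 540.6 -381.1   18. ]
{'rect': [272.0, 51.1, 368.6, 182.8], 'confidence': 0.79}
262 41 3.9072847682119205
```

View pics/w6c.png

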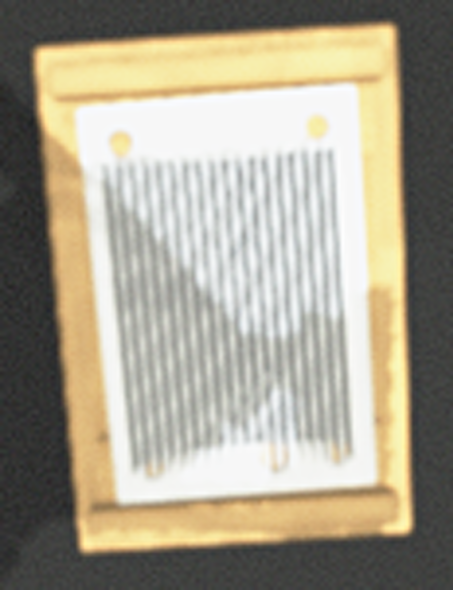

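The crop shows the heatsink in its cradle. The guide hole is at the lower end (278,458), so heatsink +x points down in the image. The base corners are at (77,107), (357,85), (378,487) and (118,505).

Run:
```python
from h import *
f=lambda l:[(a/3.907+262-.4,b/3.907+41-.4) for a,b in l]
v=fit(cal("wrist"),[(-57,-39,18),(-57,39,18),(57,39,18),(57,-39,18),(-47,-28,18),(-47,28,18)],f([(77,107),(357,85),(378,487),(118,505),(120,143),(317,126)]),[520,-330,-80])
cr=fit(cal("wrist"),[(-75,-52,10),(-75,52,10),(75,52,10),(75,-52,10)],f([(35,45),(395,25),(412,530),(80,550)]),[520,-330,-80])
row(*v[:2],130,v[2]+180); row(*v[:2],49,v[2]+180)
```

```text
fit [ 520.6 -333.5  -75.4] res [ 0.7  0.8 -1.   0.6 -0.9 -1.7  0.5 -1.2  0.4  0.  -0.1  0.2]
fit [ 520.2 -333.3  -76.5] res [-0.1  0.2  0.3 -0.6 -0.4  0.3  0.2  0.1]
ROW 0.1008 -0.0011 0.2998 -0.0003 -0.0001 -0.0504  dist 158.0 deg 4.5
ROW 0.1008 -0.001 0.4618 -0.0003 -0.0001 -0.0504  dist 236.0 deg 4.5
```

```bash
python3 -m jog '0.1 -0.001 0.05 0 0 -0.045;0.1 -0.001 0.13 0 0 -0.045;0.1 -0.001 0.21 0 0 -0.045;0.1 -0.001 0.29 0 0 -0.045;0.1 -0.001 0.35 0 0 -0.045;0.1 -0.001 0.4 0 0 -0.045;0.1 -0.001 0.44 0 0 -0.045;0.1 -0.001 0.462 0 0 -0.045;0.1 -0.001 0.462 0 0 -0.045;0.1 -0.001 0.462 0 0 -0.045' 1
python3 -m jog '0 0 0 0 0 0;0 0 0 0 0 0;0 0 0 0 0 0;0 0 0 0 0 0;0 0 0 0 0 0;0 0 0 0 0 0' -1 40
python3 -m jog '0 0 -0.004 0 0 0;0 0 -0.01 0 0 0;0 0 -0.02 0 0 0;0 0 -0.04 0 0 0;0 0 -0.08 0 0 0;0 0 -0.14 0 0 0;0 0 -0.2 0 0 0;0 0 -0.2 0 0 0'
python3 - <<'E'
from h import *
print(state()["torque"])
row(541.5,-29.5,170,191)
E
```

```text
time_s: 12.32
ee_pos: [521.2, -333.4, 49.5]
ee_rot: [180.0, 0.0, 104.2]
force: [-0.4, -0.2, 0.6]
gripper_width: 91.0
time_s: 12.82
ee_pos: [520.7, -333.7, 50.2]
ee_rot: [-180.0, 0.0, 104.2]
force: [-4.1, -0.9, 5.0]
gripper_width: 59.7
time_s: 13.48
ee_pos: [524.2, -335.7, 157.4]
ee_rot: [179.5, 0.6, 104.2]
force: [1.2, -1.8, -2.0]
gripper_width: 59.8
[-0.15142872 -0.05272409  0.0227505 ]
ROW 0.5848 0.1844 -0.0297 -0.0007 0.0093 -0.9641  dist 307.0 deg 86.8
```

Gripped at 59.7 mm and lifted. I'll hover offset toward board +x, so one wrist picture shows both the heatsink's visible end and the studs.

```bash
python3 -m jog '0.585 0.184 -0.03 0 0.005 -0.964;0.585 0.184 -0.03 0 0.005 -0.964;0.585 0.184 -0.03 0 0.005 -0.964;0.585 0.184 -0.03 0 0.005 -0.964;0.585 0.184 -0.03 0 0.005 -0.964;0.585 0.184 -0.03 0 0.005 -0.964;0.585 0.184 -0.03 0 0.005 -0.964;0.585 0.184 -0.03 0 0.005 -0.964;0.585 0.184 -0.03 0 0.005 -0.964;0.585 0.184 -0.03 0 0.005 -0.964;0.585 0.184 -0.03 0 0.005 -0.964;0.585 0.184 -0.03 0 0.005 -0.964;0.585 0.184 -0.03 0 0.005 -0.964;0.585 0.184 -0.03 0 0.005 -0.964'
python3 - <<'E'
from h import *
row(590.5,-20,120,191)
E
```

```text
time_s: 14.65
ee_pos: [541.0, -29.3, 169.7]
ee_rot: [-179.7, 0.2, -169.1]
force: [-0.4, 0.8, -3.4]
gripper_width: 60.0
ROW -0.1005 0.0001 0.0997 -0.0029 0.002 -0.0016  dist 71.0 deg 0.3
```

```bash
python3 -m jog '-0.1 0 0.05 -0.003 0.002 0;-0.1 0 0.09 -0.003 0.002 0;-0.1 0 0.1 -0.003 0.002 0;-0.1 0 0.1 -0.003 0.002 0;-0.1 0 0.1 -0.003 0.002 0'
python3 - <<'E'
from h import *
im,c=shot("wrist","w7"); print({k:v for k,v in state().items() if k in("ee_pos","ee_rot")})
cv2.imwrite("pics/w7c.png",cv2.resize(im[20:250,160:480,::-1],None,fx=2.5,fy=2.5,interpolation=cv2.INTER_CUBIC))
E
```

```text
time_s: 15.07
ee_pos: [589.4, -20.2, 119.5]
ee_rot: [180.0, -0.1, -169.2]
force: [0.3, -0.9, -4.3]
gripper_width: 59.8
{'ee_pos': array([589.90184268, -20.25693576, 120.38979939]), 'ee_rot': array([ 1.79996115e+02, -1.62400549e-03, -1.69218940e+02])}
```

View pics/w7c.png

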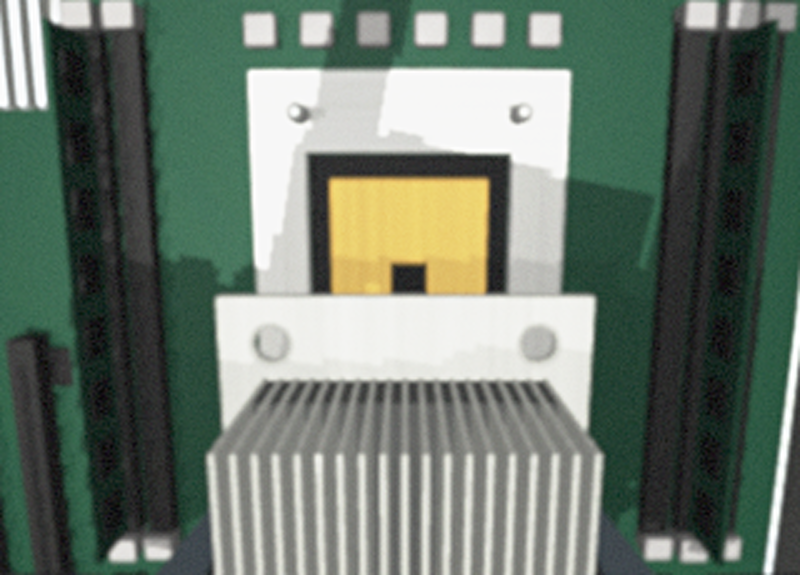

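The heatsink hangs level and square to the frame. Frame corners are at crop (248,70) and (570,70), stud tips at (294,111) and (525,110), heatsink base corners at (215,296) and (596,296), and holes at (271,342) and (538,342). I'll work out the relative offset.

Run:
```python
from h import *
c=cal("wrist"); f=lambda l:[(a/2.5+160-.3,b/2.5+20-.3) for a,b in l]
b=fit(c,[(-58,-41,30),(-58,41,30),(-38,-27,30),(-38,27,30),(-47,-28,44),(-47,28,44)],f([(248,70),(570,70),(307,155),(511,155),(294,111),(525,110)]),[541,-29,11])
b2=fit(c,[(-47,-28,44),(-47,28,44)],f([(294,111),(525,110)]),[541,-29,11])
for zb in(86,88,90):
    h=fit(c,[(-57,-39,zb),(-57,39,zb),(-47,-28,zb),(-47,28,zb)],f([(215,296),(596,296),(271,342),(538,342)]),[590,-20,11])
    s=state(); e=s["ee_pos"]; a=np.radians(b[2]); Q=np.array([[np.cos(a),np.sin(a)],[-np.sin(a),np.cos(a)]])
    print(zb,"hs-tcp in board axes",Q@(h[:2]-e[:2]),"yaw diff",h[2]-b[2],"need shift (board axes)",Q@(b[:2]-h[:2]))
    # per-point z check: base width
row(e[0],e[1],e[2],b[2]-180)
```

```text
fit [541.4 -29.6  10.9] res [ 0.5  0.6 -0.4  0.4 -0.4 -1.3  0.5 -1.4  0.2  0.2 -0.3  0.5]
fit [541.2 -29.5  11. ] res [ 0.2 -0.  -0.2 -0. ]
fit [590.4 -21.5  10.8] res [ 1.3 -0.3 -1.9 -0.3  0.6  0.2 -0.4  0.2]
86 hs-tcp in board axes [ 0.21575515 -1.29732441] yaw diff -0.09524605161956856 need shift (board axes) [-49.56918305   1.2892597 ]
fit [590.1 -21.5  10.8] res [ 0.5 -0.4 -1.  -0.3  0.1  0.3  0.2  0.3]
88 hs-tcp in board axes [-0.07716078 -1.27342565] yaw diff -0.1064838634337093 need shift (board axes) [-49.27626711   1.26536094]
fit [589.8 -21.5  10.8] res [-0.2 -0.4 -0.1 -0.4 -0.4  0.4  0.9  0.5]
90 hs-tcp in board axes [-0.36101031 -1.21962802] yaw diff -0.10975858597780608 need shift (board axes) [-48.99241759   1.21156331]
ROW 0.0 0.0 0.0 0.0 -0.0 -0.0011  dist 0.0 deg 0.1
```

```bash
python3 -m jog '0.05 0.001 0.01 0 0 0;0.098 0.0025 0.03 0 0 0;0.098 0.0025 0.045 0 0 0;0.098 0.0025 0.056 0 0 0;0.098 0.0025 0.058 0 0 0;0.098 0.0025 0.058 0 0 0;0.098 0.0025 0.058 0 0 0'
python3 - <<'E'
from h import *
for i in range(3):
    s=state(); print(s["ee_pos"],s["ee_rot"],s["force"]); grab_frame("wrist")
row(541.35,-28.3,84,190.9); row(541.35,-28.3,72,190.9)
E
```

```text
time_s: 15.7
ee_pos: [542.8, -28.2, 92.2]
ee_rot: [-180.0, 0.1, -169.2]
force: [0.6, 0.2, -4.5]
gripper_width: 59.8
[542.83006416 -28.22451586  92.23476254] [-1.79970960e+02  1.28439520e-01 -1.69227634e+02] [ 0.55561679  0.22379497 -4.45218596]
[542.75883322 -28.18636147  92.18109623] [-1.79971375e+02  1.20507938e-01 -1.69219225e+02] [-0.43985167  0.06976103 -3.94646256]
[542.54657268 -28.1469881   92.01244617] [-1.79979029e+02  9.33004400e-02 -1.69214377e+02] [ 0.32415235 -0.05629449 -3.93340488]
ROW 0.002 0.0001 0.0157 -0.0002 0.0007 -0.0013  dist 8.0 deg 0.1
ROW 0.002 0.0001 0.0397 -0.0002 0.0007 -0.0013  dist 20.0 deg 0.1
```

```bash
python3 -m jog '0.002 0 0.004 0 0 -0.001;0.0022 0 0.01 0 0 -0.001;0.0022 0 0.015 0 0 -0.001;0.0022 0 0.016 0 0 -0.001;0.0022 0 0.016 0 0 -0.001;0.0022 0 0.016 0 0 -0.001;0.0022 0 0.016 0 0 -0.001;0.0022 0 0.016 0 0 -0.001'
python3 - <<'E'
from h import *
im,c=shot("wrist","w8"); s=state(); print(s["ee_pos"],s["ee_rot"],s["force"])
row(541.35,-28.3,78,190.9)
im=cv2.resize(im[60:250,160:480,::-1],None,fx=2.5,fy=2.5,interpolation=cv2.INTER_CUBIC); cv2.imwrite("pics/w8c.png",im)
E
```

```text
time_s: 16.52
ee_pos: [541.4, -28.4, 84.0]
ee_rot: [-180.0, 0.1, -169.1]
force: [0.6, 0.2, -3.4]
gripper_width: 59.6
[541.39309375 -28.36893834  84.01419324] [-1.79979525e+02  8.97641243e-02 -1.69124364e+02] [-0.255145    0.29739799 -3.84261733]
ROW 0.0001 0.0002 0.012 -0.0002 0.001 -0.0003  dist 6.0 deg 0.1
```

View pics/w8c.png

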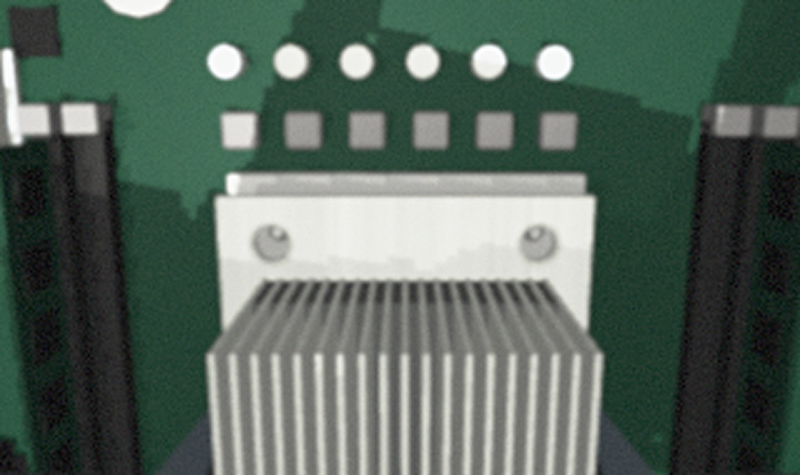

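Both -x studs are visible inside the holes: tips at crop (279,232) and (534,232), hole centres (271,243) and (538,243). I'll check where the tips should appear if centred.

Run:
```python
from h import *
c=cal("wrist"); f=lambda l:np.array([(a/2.5+160-.3,b/2.5+60-.3) for a,b in l])
for zt,zh in((44,52),(44,53)):
    H=np.array([ray(None,p,zh,c) for p in f([(271,243),(538,243)])]); S=np.array([ray(None,p,zt,c) for p in f([(279,232),(534,232)])])
    a=np.radians(10.9); Q=np.array([[np.cos(a),np.sin(a)],[-np.sin(a),np.cos(a)]])
    print("stud-hole in board axes",((S-H)[:,:2]@Q.T).round(2), "hole dist",np.linalg.norm(H[0]-H[1]).round(1),"stud dist",np.linalg.norm(S[0]-S[1]).round(1))
```

```text
stud-hole in board axes [[-0.97  0.6 ]
 [-0.97  0.26]] hole dist 55.8 stud dist 55.4
stud-hole in board axes [[-0.79  0.45]
 [-0.79  0.41]] hole dist 55.5 stud dist 55.4
```

```bash
python3 -m jog '0.0016 0.0007 0 0 0 0;0.0016 0.0007 0.002 0 0 0;0.0016 0.0007 0.005 0 0 0;0.0016 0.0007 0.008 0 0 0;0.0016 0.0007 0.011 0 0 0;0.0016 0.0007 0.014 0 0 0;0.0016 0.0007 0.016 0 0 0;0.0016 0.0007 0.016 0 0 0;0.0016 0.0007 0.016 0 0 0'
python3 - <<'E'
from h import *
im,c=shot("wrist","w9"); s=state(); print(s["ee_pos"],s["ee_rot"],s["force"],s["torque"])
im=cv2.resize(im[100:190,240:400,::-1],None,fx=5,fy=5,interpolation=cv2.INTER_CUBIC); cv2.imwrite("pics/w9c.png",im)
E
```

```text
time_s: 17.32
ee_pos: [540.5, -28.2, 75.9]
ee_rot: [-180.0, 0.1, -169.1]
force: [0.3, -0.8, -3.6]
gripper_width: 59.5
[540.56844727 -28.18432318  75.98806   ] [-1.79979467e+02  8.75398433e-02 -1.69127877e+02] [-0.29293919  0.19184212 -3.68660147] [ 0.08912967  0.0273893  -0.03135764]
```

View pics/w9c.png

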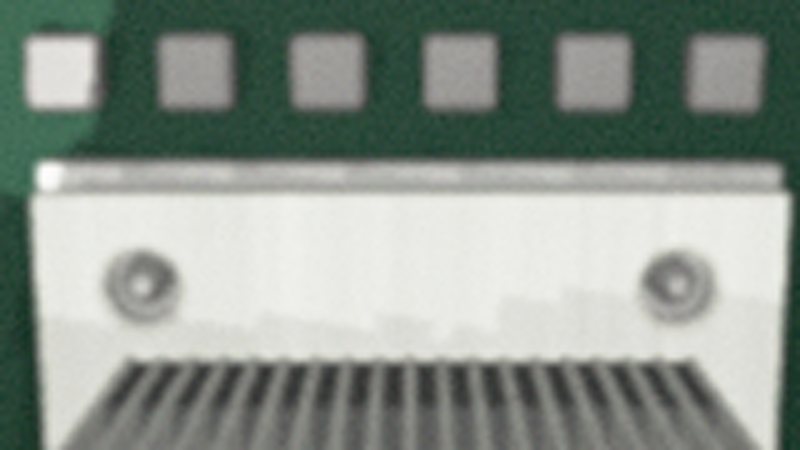

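The studs are centred in both holes, at crop (143,285) and (678,285). The force is weight only, -3.7 N. Lowering slowly to contact.

```bash
python3 -m jog '0 0 0.002 0 0 0;0 0 0.004 0 0 0;0 0 0.006 0 0 0;0 0 0.008 0 0 0;0 0 0.01 0 0 0;0 0 0.012 0 0 0;0 0 0.014 0 0 0;0 0 0.015 0 0 0;0 0 0.015 0 0 0;0 0 0.015 0 0 0'
```

```text
time_s: 18.2
ee_pos: [540.6, -28.2, 68.4]
ee_rot: [-180.0, 0.1, -169.1]
force: [-0.3, -1.1, -2.8]
gripper_width: 59.7
```

```bash
python3 -m jog '0 0 0.001 0 0 0;0 0 0.002 0 0 0;0 0 0.002 0 0 0;0 0 0.002 0 0 0'; python3 -m jog '0 0 0.001 0 0 0;0 0 0.002 0 0 0;0 0 0.002 0 0 0;0 0 0.002 0 0 0'
```

```text
time_s: 18.53
ee_pos: [540.6, -28.1, 67.4]
ee_rot: [-180.0, 0.1, -169.1]
force: [-0.2, 0.4, -4.0]
gripper_width: 60.0
time_s: 18.87
ee_pos: [540.7, -28.2, 67.2]
ee_rot: [-180.0, 0.1, -169.1]
force: [-1.4, 0.7, 5.2]
gripper_width: 60.0
```

Contact came at TCP z 67.2. That is exactly the seated height predicted from the grasp (50.2 − 13 + 30). Releasing and retreating.

```bash
python3 -m jog '0 0 0 0 0 0;0 0 0 0 0 0;0 0 0 0 0 0;0 0 0 0 0 0;0 0 0 0 0 0;0 0 0 0 0 0;0 0 0 0 0 0' 0.9
python3 -m jog '0 0 -0.01 0 0 0;0 0 -0.04 0 0 0;0 0 -0.09 0 0 0;0 0 -0.16 0 0 0;0 0 -0.22 0 0 0;-0.05 0 -0.28 0 0 0;-0.1 0 -0.34 0 0 0;-0.1 0 -0.36 0 0 0;-0.1 0 -0.36 0 0 0'
python3 - <<'E'
from h import *
im,c=shot("wrist","w10"); s=state(); print(s["force"])
cv2.imwrite("pics/w10c.png",cv2.resize(im[0:240,160:480,::-1],None,fx=2.5,fy=2.5,interpolation=cv2.INTER_CUBIC))
for q,z in dict(heatsink=62,guide_post=49).items():
    for d in tip_of(q,"wrist")[:2]: print(q,round(d["confidence"],2),d["location"],ray("wrist",d["location"],z,c).round(1))
E
```

```text
time_s: 19.45
ee_pos: [540.7, -28.2, 67.1]
ee_rot: [-180.0, 0.1, -169.1]
force: [-0.1, 0.2, -1.8]
gripper_width: 86.5
time_s: 20.2
ee_pos: [591.6, -18.6, 250.6]
ee_rot: [-179.9, 0.5, -169.1]
force: [-0.2, -0.3, 0.2]
gripper_width: 86.4
[ 0.08928324  0.78728844 -1.13637816]
heatsink 0.71 [323.1, 121.0] [540.6 -28.7  62. ]
guide_post 0.83 [331.5, 166.8] [585.2 -11.4  49. ]
```

View pics/w10c.png

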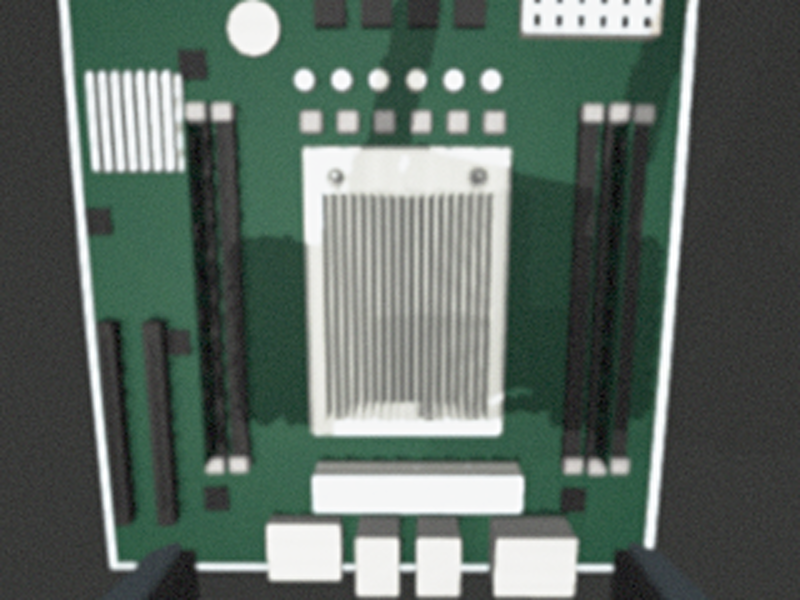

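The heatsink covers the frame squarely, with stud tips standing in both far holes at crop (336,176) and (478,176). The gripper is clear.

```bash
python3 -c "
from workcell import *
print(job_done())"
```

```text
the job is handed in; nothing more can be done
None
```

The dust cover is off the socket and the heatsink is on its studs. I handed the job in at about 20 s of the 64 s allowed.

- **Dust cover:** It lies flat, rib up, in the middle of the tray's large compartment, about (426, 384) mm. I checked this in a picture after letting go.
- **Heatsink:** I turned it so the guide hole faces the connector end, where the guide post stands. The two studs I could see were centred in their holes on the way down. It made contact at tool height 67.2 mm, the seated height predicted from the grasp. The wrist force then read +5 N, about 9 N more than with the heatsink hanging free. I let go only after that. In the last picture it sits square on the frame, with the two far studs showing in their holes.
- **Not confirmed:** The fins hid the guide post and the two studs at its end after seating, so I infer the fit there from the seated height and the even sit.
- **Check that disagreed:** The wrist camera's sideways calibration read about 1.3 mm off. I cancelled this by measuring the heatsink and the studs in the same picture.

I saw nothing to suggest the gripper touched the bare contacts or that any bystander moved, but I took no final overview picture.

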